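Cradle two rivetted tubes in the parts case and latch its lid

ROBOT

A 6-joint arm with a two-finger parallel gripper is mounted at the origin on the work surface. World frame = base frame: x ahead of the robot, y to its left, z up, the work surface at z = 0. Lengths are in m, angles in degrees, forces in N, time in s.
With the tool pointing down it reaches from about 0.35 to 0.875 m from the base axis. Payload 4.2 kg.
Tool frame: the origin (TCP) lies midway between the tips of the shut fingers; the grasp point (between the pads) lies 19 mm behind it; y points along the fingers, z is the direction in which the jaws open and shut, and the axes are right-handed (so a half turn about y gives the same grasp; the last joint's range is limited). The gripper opens to 87 mm and grips with 3 to 60 N. Pads are 19 mm wide; open, the fingers measure 117 mm over their backs; the gripper's body (75 mm by 190 mm) begins 51 mm behind the grasp point.
Start: joints at [-49.297, 22.042, 0.453, 0, -68.411, -14.817], TCP at [0.273, -0.562, 0.223] pointing down, gripper open.
Joint ranges: [-179.83, 179.83], [-69.29, 118.12], [-61.27, 80.66], [-181.25, 117.63], [-171.15, -9.14], [-177.46, 177.46]. Speed limits (degrees/s): [159.86, 159.86, 180, 180, 180, 180].

INTERFACE

Orientations are given as [roll, pitch, yaw] about the fixed x, y, z axes, in that order (R = Rz(yaw) Ry(pitch) Rx(roll)).
In Python, from workcell import env gives the robot as it stands. The module is installed in compiled form; this text tells all that it offers. Calls block until the motion is done:
- env.goto(position, orientation): joint-space move of the TCP to a pose.
- env.move_straight(position, rotation=None, rate=0.15, force_limit=None): straight line of the TCP; rotation=None keeps the orientation; rate is the mean speed in m/s. With force_limit (N) it stops when the force on the tool has changed by that much, and returns True; else False.
- env.set_joints(angles): joint-space move.
- env.gripper_to(opening, grasp_force=None): opening from 0.0 (shut) to 1.0 (fully open); grasp_force is the grip in N (None keeps the last); returns when the fingers have stopped.
- env.dwell(seconds).
- env.inverse_kinematics(position, orientation): joint angles nearest the present ones, or None.
- env.read_state(): the state.
- env.grab_frame(name): name is "scene" or "top" or "wrist"; returns a dict with "image" (480x640x3 uint8, blue, green, red), "fx", "fy", "cx", "cy" (pixels), "position" and "orientation" of the camera in the world. Camera axes: x right, y up, looking along -z (the intrinsics and any distortion apply to the point x, -y, -z); pixel columns grow to the right and rows downward; lengths in m; the calibration is good to about 2 mm. The wrist camera is an equidistant fisheye: a pixel r from the principal point sees the ray r / f radians off the axis. A picture is of the moment at which its call begins. There is no depth.
A pose or a line that the arm cannot do raises env.Unreachable and nothing moves.
- env.close_job(): hands the job in, once; it reports no verdict.
Trained networks look in a picture, given as the dict that the camera call returned (one of the last four; its "shot" number tells which), for a name from the list of things; names that differ only in an ending like _2 or _b are one class to them, and where a whole thing is asked for, a point or a joint stands for the part that bears it (a point fixed in the world has none). Each returns a list of dicts, best first, with "score" (0 to 1); they miss things now and then, are a little off and sometimes report something else, mostly with a low value. They report only what shows in the picture. A call takes as long as a camera call.
- env.search_frame(picture, thing): "xyz" ([x, y, z] in m, in world coordinates, good to about 4 mm: the middle of the surface that is visible of it).
- env.trace(picture, thing): "mask" (480x640 bool, what is visible of it).
The state is a dict: "clock": time; "joint_positions": joint angles; "qvel": joint speeds; "joint_torque": joint torques, N m; "position": TCP position; "tool_rot": TCP orientation; "force": force on the tool from outside, world axes, zero at the start; "wrist_torque": the same for the moment, N m; "opening": opening from 0.0 (shut) to 1.0 (fully open).
Only numpy, scipy, OpenCV 4.12 (cv2) and the standard library are available. Lean on these libraries where they do the work, as an engineer would, in place of code of your own. Each camera call takes 0.05 s, during which the arm holds its last target. There are 200 camera calls.

TASK

Put the two finished locomotive tubes away in the open parts case: lay the thick brass boiler tube in the wide pair of V-grooves and the thin nickel-silver chimney tube in the narrow pair, each lying along its grooves, centred and cradled in both ribs, set down gently rather than dropped. Then swing the lid down and press its free edge against the rubber gasket until the catch snaps and the lid stays fully shut. Leave the other things on the bench where they are.

Things in the scene. Friction and masses are not known exactly. Their poses are not given: they have to be found in the camera images.
- case: Grey plastic case fixed to the bench, 130 (x) by 190 (y) mm, rim 43 mm high, walls 5, floor 6 mm. Origin: centre of underside; x points from the hinge side (nearest the robot) to the side with the catch, within 12 degrees of the robot's x; y left. Two wooden ribs, 8 mm thick, 45 mm high, cross it at x = -34 and +34 mm, each with two 90-degree V-notches. Between the ribs it is empty to the floor.
- wide_groove (a point): Point on the boiler tube's axis when rightly cradled in the wide grooves (36 mm wide at the top, 18 mm deep, one in each rib, in line along x), midway between the ribs: 51 mm above the bench, case position (0, +42, 51) mm. Axes as the case's. Fingers have 60 mm between the ribs along x and over 28 mm each side of the tube.
- narrow_groove (a point): Point on the chimney tube's axis when rightly cradled in the narrow grooves (24 mm wide at the top, 12 mm deep, one in each rib, in line along x), midway between the ribs: 48.6 mm above the bench, case position (0, -46, 48.6) mm. Axes as the case's.
- boiler: Thick brass tube with closed ends and rows of tiny rivets round it, 34 mm diameter, 92 mm long, about 140 g. Origin at its middle on its axis; x along its axis (the y and z axes turn as it rolls). Starts lying on the bench to one side of the case (left or right) and can roll; its axis is within 30 degrees of the robot's x.
- chimney: Thin silvery nickel-silver tube with closed ends and a row of tiny rivets at one end, 22 mm diameter, 92 mm long, about 70 g. Origin at its middle on its axis; x along its axis. Starts lying on the bench on the other side of the case and can roll; its axis is within 30 degrees of the robot's x.
- lid (a joint): Lid angle, rad: 0 flat shut, grows opening (stop 1.9); starts 1.5 to 1.8, upright. Stiff hinge (0.15 N m): it stays where left. The sprung catch resists from about 0.1, the gasket strip on the far rim from about 0.04; they need about 14 N on the free edge. Let go unlatched, it springs back to 0.03 or more; latched it rests near 0.006. Downward stop -0.012.
- lid_hinge (a point): Middle of the lid's hinge line, on the case side nearest the robot, 45 mm above the bench: case position (-65, 0, 45) mm. The hinge line runs along the case's y; x of the point as the case's.
- lid_edge (a point): Middle of the lid's free edge on its outer face. The lid is a hollow grey shell 130 mm long, 190 wide, 34 deep, 5 mm thick; this point is 130 mm along the lid from the hinge and 34 mm outward. Shut, it is 79 mm above the bench at case x = +65 mm; open, the outer face looks to the robot. Site x along the lid away from the hinge, z out of the outer face. A steel tongue hangs from this edge.
- cab: Half-built black locomotive cab, 75 x 68 x 67 mm, bystander, loose; origin under its centre.
- die: Grey steel riveting die, 50 mm square block with a round boss, 48 mm high, bystander, loose; origin under its centre.
- crane: Yellow plastic toy crane, 60 mm square foot, 135 mm high, jib reaching 75 mm along its x, bystander, loose; origin under its foot.
- burnisher: Wooden-handled burnisher lying on the bench, 172 mm long, 20 mm wide, 18 mm high, bystander, loose; origin beneath the front part of its handle, steel tip towards its x.

How it is judged:
By the outcome, as a careful person would: the job done as asked, in the order asked, and still so for the second after the job is handed in, with the robot touching nothing.
It also fails if it takes over 72 s, if anything falls off the work surface, if the arm or the gripper's body presses on something with over 40 N, if the wrist force passes 120 N, or if a joint passes its speed limit or range.

## Working session

There is one attempt and no reset: what is moved stays moved. The work goes in short steps, each a Python script; the robot and the scene stay as the last script left them, time stands still between calls to the robot, and variables do not carry over. Pictures are saved under pics/ and viewed, about 8 in all and at most 12, crops included, and the job is handed in when it is done.

```bash
mkdir -p pics
cat > h.py <<'E'
from workcell import env
import numpy as np, cv2
from scipy.spatial.transform import Rotation as R
def proj(f,P):
    M=R.from_euler('xyz',f['orientation'],degrees=True).as_matrix()
    c=(np.atleast_2d(P)-f['position'])@M
    return np.c_[f['fx']*c[:,0]/-c[:,2]+f['cx'],f['fy']*-c[:,1]/-c[:,2]+f['cy']]
def back(f,uv,z):
    M=R.from_euler('xyz',f['orientation'],degrees=True).as_matrix()
    uv=np.atleast_2d(uv).astype(float)
    d=np.c_[(uv[:,0]-f['cx'])/f['fx'],-(uv[:,1]-f['cy'])/f['fy'],-np.ones(len(uv))]@M.T
    p=np.array(f['position']); return p+d*((z-p[2])/d[:,2])[:,None]
E
python3 - <<'E'
from h import *
s=env.read_state(); print(s['clock'],s['position'],s['tool_rot'],s['opening'])
ims=[]
for n in ['scene','top']:
    f=env.grab_frame(n); print(n,{k:v for k,v in f.items() if k!='image'})
    cv2.imwrite(f'pics/{n}1.png',f['image'])
    for t in ['case','boiler','chimney','lid','cab','die','crane','burnisher']:
        r=env.search_frame(f,t)[:2]; m=env.trace(f,t)
        o=''
        if m:
            mm=m[0]['mask'].astype(np.uint8); c=cv2.minAreaRect(cv2.findNonZero(mm)); o=[np.round(x,1) for x in c]
            if n=='top' and t in('boiler','chimney'):
                z=.017 if t=='boiler' else .011
                b=back(f,cv2.boxPoints(c),z); print(t,np.round(b,4).tolist(),b.mean(0))
        print(t,[(np.round(q['xyz'],4).tolist(),round(q['score'],2)) for q in r],o)
E
```

```text
0.0 [ 0.27263452 -0.56175386  0.22147533] [-8.98770327e+01  4.86156362e-03  2.58750217e+01] 1.0020872257020135
scene {'fx': 582.3212490856156, 'fy': 582.3212490856156, 'cx': 316.7391746025818, 'cy': 232.95983215724482, 'position': array([ 1.29004621, -0.79578354,  1.2028697 ]), 'orientation': array([44.11160336,  1.08564677, 39.24166952]), 'shot': 1}
case [([0.5408, 0.0227, 0.0421], 0.96)] [array([308.8, 236.4]), array([94.7, 81.1]), np.float64(57.2)]
boiler [([0.5256, 0.3094, 0.0322], 0.54)] [array([358.2, 185.1]), array([31. , 11.7]), np.float64(31.0)]
chimney [([0.4635, -0.2865, 0.0237], 0.53), ([0.4369, 0.4973, 0.0155], 0.41)] [array([203.3, 299.1]), array([33.5,  9.1]), np.float64(41.6)]
lid [([0.5117, 0.0327, 0.1034], 0.64), ([0.709, -0.2957, 0.0219], 0.26)] [array([296. , 215.8]), array([45.7, 79.4]), np.float64(55.6)]
cab [([0.683, 0.3312, 0.042], 0.83)] [array([406.6, 198.3]), array([34.4, 31.3]), np.float64(26.6)]
die [([0.7068, -0.2953, 0.0211], 0.69)] [array([269.2, 351.1]), array([24.6, 23.3]), np.float64(26.6)]
crane [([0.5829, -0.4793, 0.0353], 0.93), ([0.4361, 0.4981,
[... 891 characters left out ...]
0.011]] [ 0.46128155 -0.27956343  0.011     ]
chimney [([0.4557, -0.2797, 0.017], 0.67)] [array([440.7, 301.4]), array([ 9.2, 39.1]), np.float64(3.0)]
lid [([0.5096, 0.0334, 0.1685], 0.57)] [array([310.6, 268.8]), array([91.4, 22.8]), np.float64(6.0)]
cab [([0.6757, 0.3454, 0.0488], 0.78)] [array([181.8, 208.2]), array([35.2, 36.7]), np.float64(10.0)]
die [([0.695, -0.2804, 0.0246], 0.98)] [array([440.9, 203.9]), array([22.2, 23.2]), np.float64(80.5)]
crane [([0.5735, -0.4644, 0.0823], 0.69)] [array([536.4, 244.2]), array([24.6, 71.5]), np.float64(58.4)]
burnisher [([0.4239, 0.4996, 0.0182], 0.9), ([0.5718, -0.4657, 0.0809], 0.34)] [array([114.5, 312. ]), array([46.,  9.]), np.float64(90.0)]
```

Run:
```python
import cv2
im=cv2.imread('pics/top1.png'); cv2.imwrite('pics/v1.png',cv2.resize(im[170:330,220:480],(780,480),interpolation=cv2.INTER_CUBIC))
im=cv2.imread('pics/scene1.png'); cv2.imwrite('pics/v2.png',cv2.resize(im[140:390,150:440],None,fx=2.4,fy=2.4,interpolation=cv2.INTER_CUBIC))
```

```text
(no output)
```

View pics/v1.png

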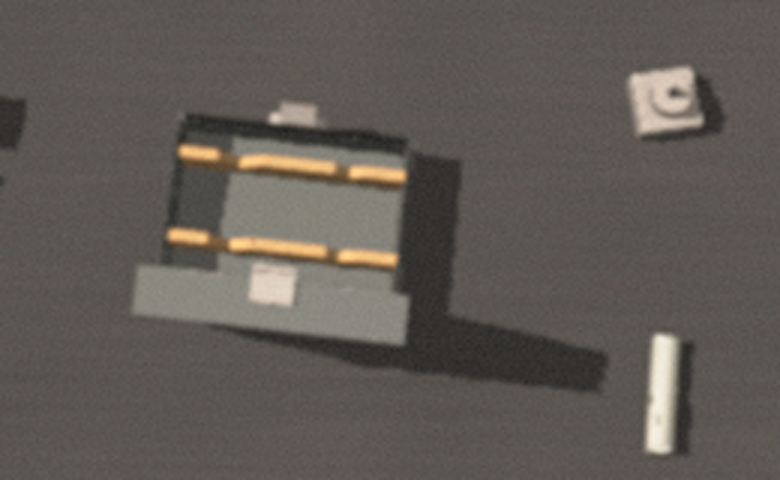

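View pics/v2.png

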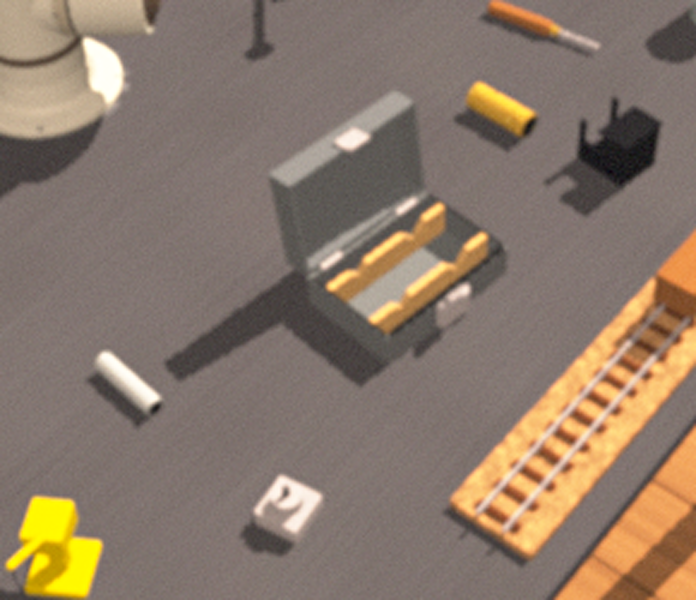

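The top view shows the case with its ribs at crop (165-408, 145-265), wide notches on the left (y+), and the lid standing upright on the robot side. In the scene view, the chimney is right of the case, the boiler is left of it next to the cab, and the space between them is clear. Next I'll take a close look over the case, then over the boiler.

```bash
cat >> h.py <<'E'
def fproj(f,P):
    M=R.from_euler('xyz',f['orientation'],degrees=True).as_matrix()
    c=((np.atleast_2d(P)-f['position'])@M)*[1,-1,-1]
    r=np.hypot(c[:,0],c[:,1]); t=np.arctan2(r,c[:,2]); k=t/np.maximum(r,1e-9)
    return np.c_[f['fx']*c[:,0]*k+f['cx'],f['fy']*c[:,1]*k+f['cy']]
def rect(f,img,z,x0,x1,y0,y1,s):
    # bird's view of plane z: row down = -x, col right = -y, s px per m
    h,w=int((x1-x0)*s),int((y1-y0)*s)
    X,Y=np.meshgrid(np.arange(w),np.arange(h))
    P=np.c_[x1-Y.ravel()/s,y1-X.ravel()/s,np.full(h*w,z)]
    uv=(fproj if f['name']=='wrist' else proj)(f,P).astype(np.float32)
    return cv2.remap(img,uv[:,0].reshape(h,w),uv[:,1].reshape(h,w),cv2.INTER_LINEAR)
def frame(n):
    f=env.grab_frame(n); f['name']=n; return f
def tube(f,name,x,y,z):
    """axis centre, yaw, size from mask rectified at axis height"""
    m=env.trace(f,name)
    if not m: return None
    s=2000;b=.13
    r=rect(f,m[0]['mask'].astype(np.uint8)*255,z,x-b,x+b,y-b,y+b,s)
    c,(w,h),a=cv2.minAreaRect(cv2.findNonZero((r>127).astype(np.uint8)))
    p=cv2.boxPoints((c,(w,h),a)); P=np.c_[x+b-p[:,1]/s,y+b-p[:,0]/s]
    e=[P[1]-P[0],P[2]-P[1]]; e.sort(key=np.linalg.norm)
    d=e[1]*np.sign(e[1][0])
    return P.mean(0),np.degrees(np.arctan2(d[1],d[0])),[np.linalg.norm(q) for q in e],m[0]['score']
E
python3 - <<'E'
from h import *
env.goto([.56,.02,.34],[-90,0,-6])
f=frame('wrist'); print({k:v for k,v in f.items() if k!='image'})
np.save('pics/w1.npy',f,allow_pickle=True)
big=rect(f,f['image'],.045,.44,.68,-.12,.16,2500)
cv2.imwrite('pics/v3.png',big)
cv2.imwrite('pics/w1.png',f['image'])
print([(q['xyz'],q['score']) for t in('lid','lid_edge') for q in env.search_frame(f,t)])
g=frame('top'); print(tube(g,'boiler',.517,.319,.017),tube(g,'chimney',.461,-.28,.011))
env.goto([.517,.319,.22],[-90,0,-4])
f=frame('wrist'); print(f['position'],tube(f,'boiler',.517,.319,.017),env.read_state()['clock'])
cv2.imwrite('pics/w2.png',f['image'])
E
```

```text
{'fx': 371.64829954431775, 'fy': 371.64829954431775, 'cx': 311.04794501722125, 'cy': 239.6800704592439, 'position': array([0.47898735, 0.02817166, 0.50202599]), 'orientation': array([-1.73423152e+01, -1.57832974e-03,  8.39124341e+01]), 'shot': 3, 'name': 'wrist'}
[([0.507, 0.0318, 0.1747], 0.66), ([0.5058, 0.0307, 0.1792], 0.93)]
None (array([ 0.46123043, -0.27933985], dtype=float32), np.float32(-3.8654706), [np.float32(0.025900392), np.float32(0.09562655)], 0.67)
[0.43613968 0.3241692  0.38285545] (array([0.5189774 , 0.31958908], dtype=float32), np.float32(-3.346821), [np.float32(0.033381533), np.float32(0.09853632)], 0.87) 5.6833
```

View pics/v3.png

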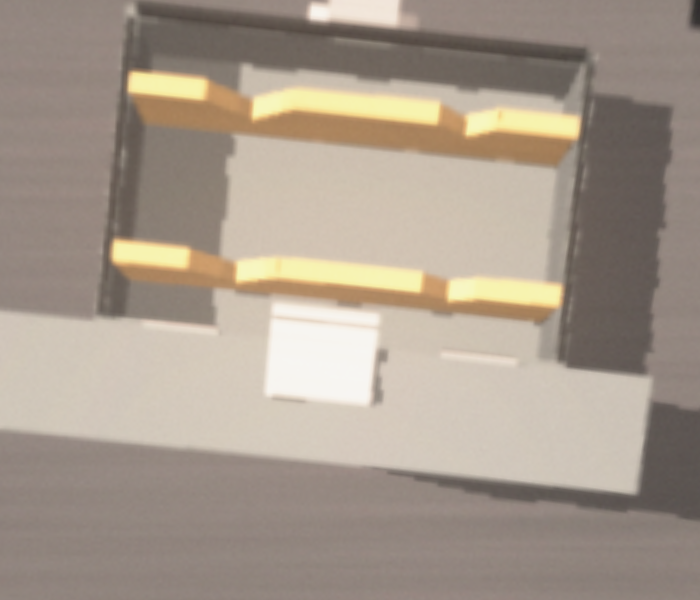

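View pics/w2.png

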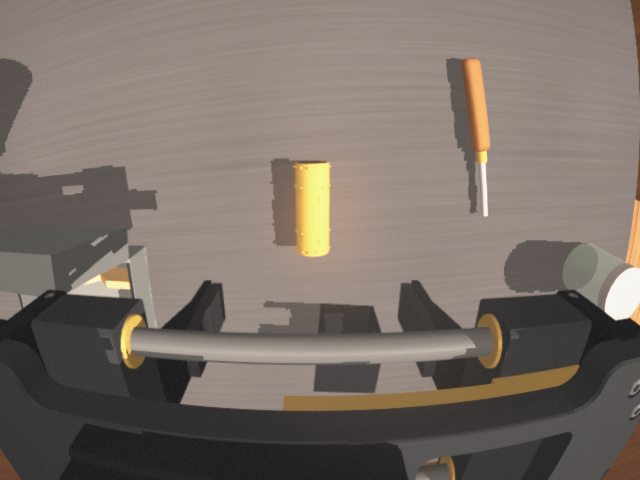

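Rectified at z = 45 mm, the rib tops measure 181 mm long and 67.9 mm apart, which matches the given 180 and 68. That puts the case centre at about (0.604, 0.022), yaw -5.5°, with the lid near 1.69 rad. The boiler shows clearly at (312, 208), with nothing near it. The wrist camera sits 8 cm on the robot side and would come close to the open lid, so I'll grasp with the tool turned half round.

```bash
cat >> h.py <<'E'
C=np.array([.6044,.0218]); CY=-5.55
def cw(x,y):
    a=np.radians(CY); return C+[x*np.cos(a)-y*np.sin(a),x*np.sin(a)+y*np.cos(a)]
E
python3 - <<'E'
from h import *
print(env.read_state()['joint_positions'])
w=cw(0,.042);n=cw(0,-.046);print(w,n)
for p,y in[((.5164,.3195,.003),176.6),((*w,.037),180+CY),((*n,.0376),180+CY),((.4608,-.2795,.002),176)]:
    print(env.inverse_kinematics(p,[-90,0,y]))
g=frame('top'); im=g['image'].copy()
for x in(-.034,.034):
    for y in(-.09,.09):
        u=proj(g,[[*cw(x,y),.045]])[0]; cv2.circle(im,tuple(int(round(v*8)) for v in u),8,(0,0,255),1,shift=3)
cv2.imwrite('pics/v4.png',cv2.resize(im[190:290,260:370],None,fx=6,fy=6))
env.goto([.5164,.3195,.10],[-90,0,176.6])
s=env.read_state();print(s['joint_positions'],s['clock'])
env.move_straight([.5164,.3195,.003],force_limit=10)
env.gripper_to(.25,20)
s=env.read_state();print(s['position'],s['opening'],s['force'],s['clock'])
env.move_straight([.5164,.3195,.16],rate=.25)
s=env.read_state();print(s['opening'],s['force'],s['clock'])
E
```

```text
[ 4.68105385e+01  2.03728701e+01 -2.33390893e+00  1.32375605e-02
 -6.72067294e+01 -1.40916669e+02]
[0.608462   0.06360311] [ 0.59995114 -0.02398436]
[ 4.70026821e+01  3.36254086e+01 -1.60374389e+01  2.54444375e-14
 -4.03371525e+01  3.95973179e+01]
[ 2.11091557e+01  3.13276915e+01 -1.39461820e+01  2.54444375e-14
 -4.47261265e+01  6.33408443e+01]
[ 1.31455425e+01  3.04202589e+01 -1.56293021e+01  2.54444375e-14
 -4.39504390e+01  7.13044575e+01]
[-1.39910999e+01  2.89930878e+01 -2.61790679e+01  2.54444375e-14
 -3.48278442e+01  9.99910999e+01]
[ 4.69995976e+01  2.66077325e+01 -1.12898796e+01  9.95312031e-04
 -5.20906475e+01  3.95846963e+01] 8.3917
[5.15697894e-01 3.19319552e-01 4.89544382e-04] 0.3897845988022123 [0.61319221 4.5679885  4.57625742] 10.0083
0.3834212900149683 [-0.95444739 -0.5737658  -1.83664003] 10.8
```

View pics/v4.png

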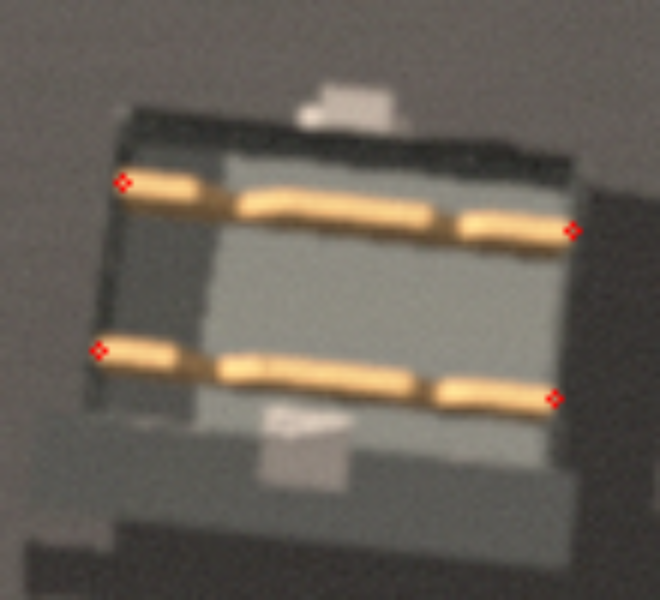

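The tube is held: opening 33.9 mm and weight about 1.8 N. The projected rib ends (red) also match the top image. Placing it now.

```bash
cat > place.py <<'E'
from h import *
def place(xy,zend,op):
    O=[-90,0,180+CY]
    env.goto([*xy,.20],O)
    env.move_straight([*xy,zend+.02],rate=.15)
    print('hover',env.read_state()['position'])
    hit=env.move_straight([*xy,zend-.002],rate=.02,force_limit=4)
    s=env.read_state();print('hit',hit,s['position'],s['force'],s['opening'])
    env.gripper_to(op)
    s=env.read_state();print('rel',s['position'],s['force'],s['opening'])
    env.move_straight([*xy,.16],rate=.15)
    f=frame('wrist'); return f
E
python3 - <<'E'
from place import *
xy=cw(0,.042)
f=place(xy,.0365,.62)
print(f['position'],tube(f,'boiler',*xy,.051),xy,env.read_state()['clock'])
cv2.imwrite('pics/v5.png',f['image'])
E
```

```text
hover [0.60927593 0.06404288 0.05751337]
hit False [0.60847431 0.0636294  0.03458735] [-0.48084946  0.11129788  0.53515184] 0.38522550390148275
rel [0.60846932 0.06359724 0.03449512] [ 0.22534266 -0.71849422  0.75365266] 0.6197705328344731
[0.69083377 0.05558112 0.32085293] (array([0.60691001, 0.06408331]), np.float64(-5.710593551149642), [np.float64(0.035274072414084125), np.float64(0.102687843741112)], 0.75) [0.608462   0.06360311] 15.9917
```

View pics/v5.png

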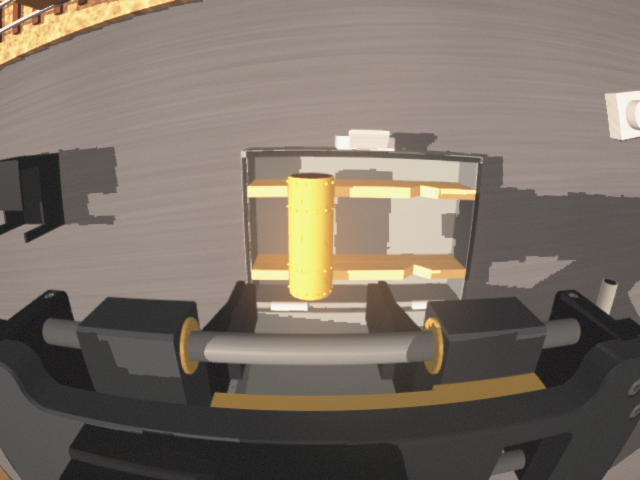

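The boiler lies in both wide notches (image 290-333, 175-298), with no tilt and within 2 mm of centre along its axis. Now the chimney.

Run:
```python
from place import *
env.move_straight([.60,0,.24],rate=.3)
x,y=.4608,-.2795
env.goto([x,y,.16],[-90,0,176])
f=frame('wrist'); t=tube(f,'chimney',x,y,.011); print(f['position'],t)
env.gripper_to(.7)
env.move_straight([x,y,.0035],force_limit=10)
env.gripper_to(.1,20)
s=env.read_state();print(s['position'],s['opening'],s['force'],s['clock'])
env.move_straight([x,y,.2],rate=.25)
s=env.read_state();print(s['opening'],s['force'],s['clock'])
```

```text
[ 0.54467231 -0.28450015  0.32235655] (array([ 0.4600586 , -0.27914655], dtype=float32), np.float32(-4.7636533), [np.float32(0.024332294), np.float32(0.09861655)], 0.79)
[ 0.46081978 -0.27952267  0.00352459] 0.24374575262537196 [-0.08158768 -1.24824541 -0.05378256] 20.2167
0.24665248724440056 [-0.32057216 -0.13920024 -0.74208919] 21.15
```

Run:
```python
from place import *
xy=cw(0,-.046)
f=place(xy,.041,.45)
print(f['position'],tube(f,'chimney',*xy,.0486),xy,tube(f,'boiler',*cw(0,.042),.051),env.read_state()['clock'])
cv2.imwrite('pics/v6.png',f['image'][120:340,200:520])
```

```text
hover [ 0.60080874 -0.02409944  0.06206535]
hit True [ 0.59977661 -0.02401263  0.04107969] [-0.13009544  0.56177989  4.30457525] 0.24772121865170316
rel [ 0.59873987 -0.02417003  0.03996127] [-0.43400753  0.00742003  0.38350998] 0.4531180328770129
[ 0.68280658 -0.03189693  0.32070013] (array([ 0.59782617, -0.02400485]), np.float64(-5.617576812366949), [np.float64(0.02398262939342567), np.float64(0.09955236039066917)], 0.88) [ 0.59995114 -0.02398436] (array([0.60717679, 0.06450306]), np.float64(-6.39048946939911), [np.float64(0.03646800011134935), np.float64(0.10160870129361917)], 0.9) 26.0083
```

View pics/v6.png

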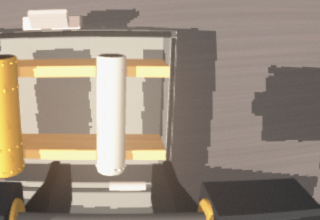

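Both tubes are cradled parallel to the case within about 2 mm. Now to close the lid: shut the fingers, go behind the lid, then follow its arc.

```bash
cat > lid.py <<'E'
from h import *
H=np.array([-.065,.045])
def tip(th,s):
    p=H+s*np.array([np.cos(th),np.sin(th)])+(.034+.0095*max(np.sin(th),0)*0)*np.array([-np.sin(th),np.cos(th)])
    p[0]-=.0095*np.sin(th)   # front lower corner touches
    return [*cw(p[0],0),p[1]]
E
python3 - <<'E'
from lid import *
O=[-90,0,180+CY]
env.gripper_to(0)
env.move_straight([*cw(0,-.03),.30],rate=.3)
b=cw(-.155,0)
env.goto([*b,.28],O)
env.move_straight([*b,.155],rate=.2,force_limit=8)
s=env.read_state();print(s['position'],s['clock'])
for th in np.r_[1.7:.14:-.13]:
    hit=env.move_straight(tip(th,.115),rate=.08,force_limit=15)
    s=env.read_state();print(round(th,2),hit,np.round(s['position'],4),np.round(s['force'],1),round(s['clock'],2))
    if hit: break
f=frame('scene'); cv2.imwrite('pics/v7.png',cv2.resize(f['image'][120:340,200:450],None,fx=2.4,fy=2.4))
E
```

```text
[0.45139661 0.03687199 0.15545104] 29.0083
1.7 False [0.4822 0.0337 0.1547] [-0.6 -0.4  0.4] 29.56
1.57 False [0.4967 0.0324 0.1601] [-0.3  0.6 -0.1] 29.9
1.44 False [0.512  0.0309 0.1634] [-0.1  0.4 -0.3] 30.24
1.31 False [0.5277 0.0293 0.1648] [0.9 0.8 0.5] 30.59
1.18 False [0.5436 0.0277 0.1642] [-0.3 -0.7  0.4] 30.94
1.05 False [0.5595 0.0262 0.1615] [0.  0.3 0.1] 31.29
0.92 False [0.5752 0.0247 0.1568] [-0.6  0.   0.1] 31.64
0.79 False [0.59   0.0232 0.1501] [ 0.2 -0.4  0.8] 31.99
0.66 False [0.6039 0.0218 0.1418] [-0.   0.1 -0.2] 32.35
0.53 False [0.6168 0.0205 0.1318] [-0.4 -0.3 -0.4] 32.71
0.4 False [0.6283 0.0193 0.1203] [ 0.5 -0.  -0.3] 33.07
0.27 False [0.6384 0.0184 0.1076] [-0.1  0.3  0. ] 33.42
```

View pics/v7.png

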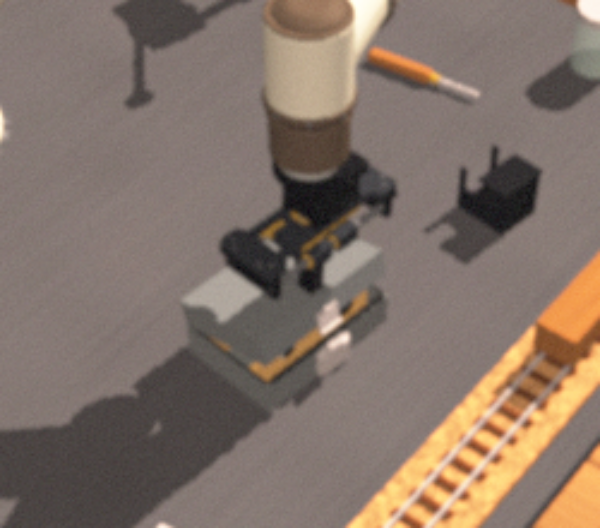

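The lid has come down to about 0.27 rad under the fingers. Now I'll press it shut.

Run:
```python
from lid import *
for th in(.2,.13):
    env.move_straight(tip(th,.12),rate=.05,force_limit=15)
s=env.read_state();print(s['position'],s['force'])
for th in np.r_[.1:-.061:-.02]:
    hit=env.move_straight(tip(th,.12),rate=.02,force_limit=30)
    s=env.read_state();print(round(th,2),hit,np.round(s['position'],4),np.round(s['force'],1),round(s['clock'],2))
    if hit or -s['force'][2]>35 or s['force'][2]>35: break
env.dwell(.3)
p=s['position']
env.move_straight([p[0],p[1],.15],rate=.1)
env.move_straight([p[0]-.1,p[1],.30],rate=.25)
env.goto([.35,-.35,.35],[-90,0,180-30])
env.dwell(.3)
f=frame('scene'); cv2.imwrite('pics/v8.png',cv2.resize(f['image'][120:400,150:450],None,fx=2.1,fy=2.1))
for t in('lid','lid_edge'): print([(q['xyz'],q['score']) for q in env.search_frame(f,t)[:1]])
f=frame('top'); 
for t in('lid','lid_edge'): print([(q['xyz'],q['score']) for q in env.search_frame(f,t)[:1]])
print(env.read_state()['clock'])
```

```text
[0.65231923 0.01704055 0.09366561] [-0.27598349  0.51799468  0.03453031]
0.1 False [0.6544 0.017  0.0909] [-0.  -0.1  1.2] 34.52
0.08 False [0.6551 0.0169 0.0891] [-2.3  1.7  4.4] 34.8
0.06 False [0.6562 0.0168 0.0859] [-1.1  0.8  0.4] 35.08
0.04 False [0.6574 0.0166 0.0835] [-1.2  0.7  0.7] 35.35
0.02 False [0.658  0.0166 0.0817] [-1.9  0.4  4. ] 35.62
-0.0 False [0.6585 0.0165 0.0797] [-3.8  1.6  7.9] 35.9
-0.02 False [0.659  0.0165 0.0781] [-5.8  2.2 11. ] 36.17
-0.04 False [0.6591 0.0164 0.0778] [-12.1   3.6  20.3] 36.45
-0.06 False [0.6592 0.0164 0.0776] [-16.4   4.   29.6] 36.73
[([0.6136, 0.0102, 0.0836], 0.96)]
[([0.6131, 0.0079, 0.0763], 0.57)]
[([0.6002, 0.0243, 0.0776], 0.71)]
[([0.5973, 0.0221, 0.0803], 0.78)]
41.0
```

View pics/v8.png

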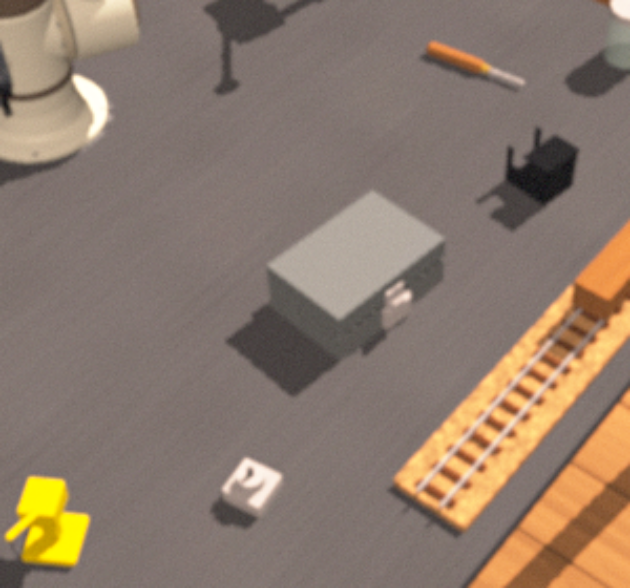

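The lid looks fully shut in the picture. I'll check the latch by touch: the contact height at s = 120 mm should be about 79.7 mm if latched, and 82.6 mm or more if it sprang back.

Run:
```python
from lid import *
O=[-90,0,180+CY]
x,y,_=tip(0,.12)
env.goto([x,y,.13],O); env.move_straight([x,y,.089],rate=.1)
env.dwell(.3)
for z in np.r_[.087:.0755:-.001]:
    hit=env.move_straight([x,y,z],rate=.01,force_limit=3)
    s=env.read_state();print(round(z,4),hit,np.round(s['position'],4),np.round(s['force'],1))
    if hit: break
env.move_straight([x,y,.077],rate=.02,force_limit=40); s=env.read_state();print(s['position'],s['force'])
env.move_straight([x,y,.0745],rate=.02,force_limit=40); s=env.read_state();print(s['position'],s['force'],s['clock'])
env.move_straight([x,y,.16],rate=.15)
env.goto([.40,-.30,.30],[-90,0,160])
s=env.read_state();print(s['clock'])
```

```text
0.087 False [0.659  0.0165 0.0868] [-0.2 -0.1  0.2]
0.086 False [0.6591 0.0165 0.0859] [-0.6  0.7 -0.4]
0.085 False [0.6591 0.0165 0.0849] [ 0.4  0.3 -0.2]
0.084 False [0.6591 0.0165 0.0839] [-0.2 -0.3 -0.3]
0.083 False [0.6591 0.0164 0.0829] [ 0.3 -0.4  0.8]
0.082 False [0.6591 0.0165 0.0819] [-0.4 -0.2  0.1]
0.081 False [0.6591 0.0165 0.0809] [ 0.1  0.3 -0.6]
0.08 False [0.6593 0.0165 0.0804] [-0.1  0.7  1.7]
0.079 False [0.6594 0.0165 0.0803] [-3.  -0.3  5.9]
0.078 False [0.6595 0.0165 0.0798] [-2.   0.2  7.6]
0.077 False [0.6597 0.0165 0.0792] [-2.9 -0.1  8.6]
0.076 False [0.6599 0.0165 0.0786] [-3.5  1.2  9.7]
[0.65962457 0.01646745 0.07941548] [-3.12700645  0.31302935  9.28519965]
[0.66006385 0.01644009 0.07798286] [-3.98302487  0.82462656 14.03840975] 47.3917
49.7
```

Run:
```python
from h import *
f=frame('top'); print([(t,np.round(env.search_frame(f,t)[0]['xyz'],3)) for t in('cab','die','crane','burnisher','lid')])
env.close_job()
```

```text
Traceback (most recent call last):
IndexError: list index out of range
```

Run:
```python
from h import *
f=frame('scene'); print([(t,[np.round(q['xyz'],3) for q in env.search_frame(f,t)[:1]]) for t in('cab','die','crane','burnisher','lid')])
env.close_job()
```

```text
[('cab', [array([0.684, 0.332, 0.042])]), ('die', [array([ 0.71 , -0.296,  0.021])]), ('crane', [array([ 0.585, -0.48 ,  0.035])]), ('burnisher', [array([0.434, 0.498, 0.011])]), ('lid', [array([0.618, 0.009, 0.08 ])])]
the job is handed in; nothing more can be done
```

Both tubes are in the case, the lid is shut and latched, and the job was handed in at about 50 s on the robot's clock.

- **Tubes:** I set the boiler down slowly in the wide grooves, then the chimney in the narrow ones. From the wrist camera, both lay in both ribs, along the case and within about 2 mm of centre. The boiler's descent ended at the computed cradle height without a clear contact force. The chimney stopped on touching at 4.3 N.
- **Lid:** I swung it down from behind and pressed its free edge to the stop with about 30 N. Afterwards a touch test met the lid at 80.4 mm, a lid angle of about 0.012 rad. That is above the nominal 0.006 but well below the 0.03 or more of an unlatched lid, so I take it as latched.
- **Other things on the bench:** in the scene camera, the cab, die, crane and burnisher were within about 3 mm of where they started, apart from the burnisher's height reading, which came out 7 mm lower. I put that down to network error.
- **A check that failed:** my last check in the top camera failed because a network missed one of the things. I repeated it with the scene camera.

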